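# Seat a bearing ring on the mandrel and click the expander lever to its fourth stop

## Robot

A 6-joint arm with a two-finger parallel gripper is mounted at the origin on the work surface. World frame = base frame: x ahead of the robot, y to its left, z up, the work surface at z = 0. Lengths are in m, angles in rad, forces in N, time in s.
With the tool pointing down it reaches from about 0.35 to 0.975 m from the base axis. Payload 4.9 kg.
Tool frame: the origin (TCP) lies at the very end of the fingers, on their centre line; the grasp point (between the pads) lies 19 mm behind it (ctrl.grip_point_offset is the distance from the TCP to the grasp point, in m); y points along the fingers, z is the direction in which the jaws open and shut, and the axes are right-handed (so a half turn about y gives the same grasp; the last joint's range is limited). The gripper opens to 85 mm and grips with 20 to 120 N. Pads are 22 mm wide; open, the fingers measure 114 mm over their backs; the gripper's body (76 mm by 85 mm) begins 54 mm behind the grasp point. The pads swing forward as they close: fully open they stand 13 mm farther back than shut.
Start: joints at [-1.279, 0.053, 1.613, -0, 1.476, -0.119], TCP at [0.25, -0.573, 0.231] pointing down, gripper open.
Joint ranges: [-3.01, 3.01], [-1.01, 2.22], [0.06, 2.58], [-1.02, 4.17], [0.09, 2.62], [-3.14, 3.14]. Speed limits (rad/s): [2.57, 2.57, 3.14, 3.14, 3.14, 3.14].

## Interface

Orientations are given as a rotation vector (axis times angle).
In Python, from workcell import ctrl gives the robot as it stands.
- The arm moves only by the shell command python3 -m handwheel 'ROWS' [OPENING]. ROWS is JSON, a list of rows, each a list of 6 numbers: the shift along the tool's x, y, z in mm, then the turn, a rotation vector about the tool's x, y, z in rad. A call has exactly 5 rows; each row shifts and turns the commanded pose from where the row before left it, along the tool's axes as they then stand; what a row does not reach is not made up. A row lasts 1/12 s, in which the tool goes at most 41.7 mm and 7.16 degrees, less where a joint would pass 70% of its speed; a pose out of reach is approached as far as the arm can. A call is refused whole if a number of a shift passes 41.7 or a number of a turn 0.125, either way. A call with a gripper value outside its range is refused whole. OPENING is the finger opening in mm, from 0 to 85.4, set as the call begins (- or left out, the last holds). The fingers move at their own pace and stop on an object; the grip force is fixed at half the most. Time passes only in rows, so rows that do not move let the fingers close, or fill a call up. It gives the time, the measured TCP pose, the force and the opening at its end, in the units of the state.
- ctrl.get_obs(): the state, without advancing time (a new reading comes with each control period).
- ctrl.camera(name): name is "side" or "top"; returns a dict with "image" (420x560x3 uint8, red, green, blue), "range_z" (420x560 float32, m along the optical axis (not along the pixel's ray), 0 where there is no reading), "fx", "fy", "cx", "cy" (pixels), "xyz" and "orientation" of the camera in the world. Camera axes: x right, y down, z forward; pixel columns grow to the right and rows downward; lengths in m; the calibration is good to about 2 mm. A picture is of the moment at which its call begins.
- ctrl.sign_off(): hands the job in, once; it reports no verdict.
Trained networks look in the newest picture that a camera, given by its name, has taken for a name from the list of things; names that differ only in an ending like _2 or _b are one class to them, and where a whole thing is asked for, a point or a joint stands for the part that bears it (a point fixed in the world has none). Each returns a list of dicts, best first, with "confidence" (0 to 1); they miss things now and then, are a little off and sometimes report something else, mostly with a low value. They report only what shows in the picture. A call takes as long as a camera call. They do not tell look-alikes from the thing itself.
- ctrl.recognise(label, camera): "point" ([column, row] in pixels, amid what is visible of it).
- ctrl.trace(label, camera): "pixels" (420x560 bool, what is visible of it) and "point" ([column, row] in pixels, amid what is visible of it).
The state is a dict: "time": time; "qpos": joint angles; "dq": joint speeds; "tau": joint torques, N m; "ee_pos": TCP position; "ee_rot": TCP orientation; "contact_force": force on the tool from outside, world axes, zero at the start; "torque": the same for the moment, N m; "grip_width": finger opening in m.
Only numpy, scipy, OpenCV 4.12 (cv2) and the standard library are available. Lean on these libraries where they do the work, as an engineer would, in place of code of your own. Each camera call takes 0.05 s, during which the arm holds its last target.

## Task

Lift the steel bearing ring up off its storage post and seat it fully down over the spindle of the blue mandrel fixture, then let go of it. Then swing the fixture's red-handled lever counter-clockwise (seen from above) from its rest until it has gone over exactly four clicks, never into the fifth, and finish while still holding it there with the fingers, because the lever springs back when released. Leave everything else on the bench where it is.

Things in the scene. Friction and masses are not known exactly. Their poses are not given: they have to be found in the camera images.
- ring: the steel bearing ring (bright metal), 52 mm outside diameter, 30 mm bore, 18 mm high, about 0.16 kg, loose. It lies level round the peg of an orange storage post, resting on the post's shoulder. Origin: centre of its underside; z up through the bore
- post: the orange storage post that carries the steel ring at the start, fixed. Foot 84 mm across, shoulder 80 mm above the bench (42 mm across), above it a 22 mm thick steel peg whose tip is 118 mm above the bench. Origin: centre of its underside on the bench
- fixture: the blue mandrel fixture, fixed: base 150 x 150 x 20 mm, a grey block at its far side (+x of the fixture, 62 mm from the middle, 28 mm wide, top 50 mm above the bench) that holds the click plunger, and in the middle a toothed aluminium lever hub (48 mm radius, top 41 mm above the bench) under the spindle. Origin: centre of the base's underside, on the axis of spindle and lever; z up
- seat (a point): centre of the seat of the fixture: the level round steel shoulder, 44 mm across, 70 mm above the bench, on which the ring must lie. The aluminium spindle rises from it on the same axis: 25 mm thick for 18 mm, then tapering to a tip 30 mm above the seat. The lever turns about the vertical axis through this point
- lever_grip (a point): centre of the top of the lever's upright red handle: a round pin 18 mm thick, 59 mm long (41 to 100 mm above the bench), at the end of a flat steel arm 125 mm from the seat's axis. At rest the handle lies 2.45 rad (140 degrees) counter-clockwise from the fixture's +x axis: on the robot's side of the fixture, to the robot's left
- lever (a joint): turn of the lever about the seat's vertical axis, rad: 0 at rest, growing counter-clockwise from above, stop at 1.4. A spring pushes it back to 0. Clicks are 0.2 rad apart: tooth tops at 0.1, 0.3, 0.5, 0.7, 0.9.., notches at 0.2, 0.4, 0.6, 0.8..; the fourth notch is at 0.8. Pushing at the handle takes 6 to 16 N: resistance climbs before each tooth top and drops just after it
- other_ring: a black plastic ring of the same size on the second storage post, loose; not to be used. Origin: centre of its underside
- other_post: the second storage post, the same as the first, fixed, carrying the black ring; origin: centre of its underside
- mallet: yellow-faced mallet lying on the bench, 40 mm high, head 110 mm long, wooden handle 205 mm long; loose, leave alone. Origin: under the head's centre
- sleeve_a: black flanged sleeve standing upright, 60 mm across, 85 mm high; loose, leave alone. Origin: centre of its underside
- sleeve_b: a second black flanged sleeve, same size; loose, leave alone
- tape: white ring-shaped roll lying flat, 90 mm across, 25 mm high; loose, leave alone. Origin: centre of its underside
- drill: blue and black cordless drill standing on its battery, about 205 mm high; loose, leave alone. Origin: centre of its underside
Things that resemble listed ones, but are neither listed nor needed, are in the scene too. Leave any purple look-alike of the fixture alone.

How it is judged:
By the outcome, as a careful person would: the job done as asked, in the order asked, and still so for the second after the job is handed in, while the arm keeps its last pose, push and grip.
It also fails if it takes over 67 s, if anything falls off the work surface, if the arm or the gripper's body presses on something with over 40 N, if the wrist force passes 120 N, or if a joint passes its speed limit or range.

## Working session

There is one attempt and no reset: what is moved stays moved. The work goes in short steps, Python scripts to look and compute and a shell command to move; the robot and the scene stay as the last step left them, time stands still between calls to the robot, and variables do not carry over. Pictures are saved under pics/ and viewed, and the job is handed in when it is done.

```bash
ls; mkdir -p pics
python3 - <<'E'
from workcell import ctrl
import cv2
o=ctrl.get_obs();print(o['time'],o['ee_pos'],o['ee_rot'],o['grip_width'],o['contact_force'])
for n in('side','top'):
    c=ctrl.camera(n);cv2.imwrite(f'pics/{n}0.png',c['image'][:,:,::-1]);print(n,c['xyz'],c['orientation'],c['fx'],c['fy'],c['cx'],c['cy'])
    for l in('ring','post','fixture','lever','other_ring','lever_grip'):
        print(l,[(d['point'],round(d['confidence'],2)) for d in ctrl.recognise(l,n)])
print(ctrl.get_obs()['time'])
E
```

```text
pics
0.0 [ 0.24942955 -0.57239808  0.23006421] [-0.41588544  1.99736779 -1.99322791] 0.0849460483075214 [-0.52837439  0.34598477  0.2203753 ]
side [0.2536514  0.66451047 0.85433922] [-0.57656388  2.72550856 -1.104003  ] 425.3989821026833 425.3989821026833 274.2143286340835 209.61558629930155
ring [([212.5, 352.0], 0.75)]
post [([214.9, 373.7], 0.86), ([313.9, 104.6], 0.62)]
fixture [([338.7, 332.7], 0.65), ([356.3, 239.6], 0.64), ([272.5, 182.5], 0.61)]
lever [([285.8, 182.8], 0.87), ([366.5, 237.9], 0.79), ([349.7, 333.3], 0.73), ([243.1, 283.4], 0.64)]
other_ring [([237.8, 264.4], 0.7), ([163.0, 250.2], 0.24)]
lever_grip [([366.0, 236.4], 0.78), ([283.6, 178.9], 0.62), ([352.1, 336.0], 0.59)]
top [ 0.44467732 -0.05397035  1.17643679] [-2.16210914  2.17648764 -0.07761097] 427.6959383501369 427.6959383501369 279.08821449137014 213.8735432226954
ring [([126.6, 229.7], 0.75)]
post [([137.9, 227.0], 0.58)]
fixture [([296.1, 285.1], 0.77), ([337.7, 188.0], 0.67), ([195.6, 301.1], 0.6)]
lever [([185.7, 309.1], 0.92), ([334.6, 190.3], 0.86), ([294.9, 297.2], 0.71)]
other_ring [([204.0, 212.7], 0.5), ([203.8, 138.3], 0.37)]
lever_grip [([331.4, 188.9], 0.83), ([189.3, 312.1], 0.65), ([291.9, 296.7], 0.59), ([339.0, 186.1], 0.15)]
0.7
```

View pics/side0.png

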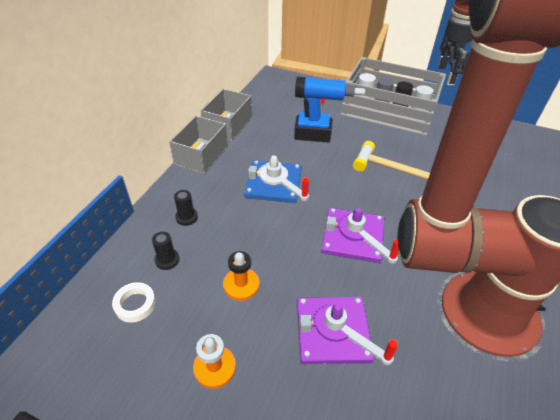

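View pics/top0.png

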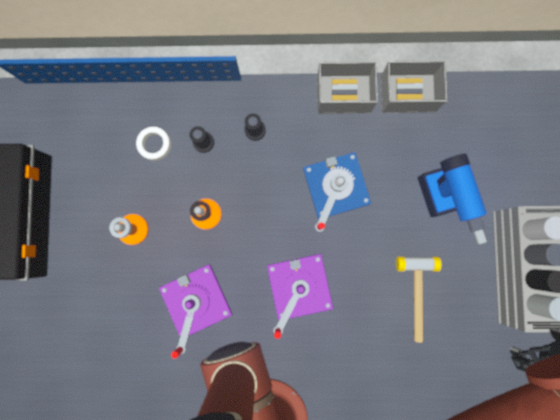

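Side: the steel ring is at (210,347) on the near orange post. The black ring is at (238,263). The blue fixture is at (273,180) with its handle at (305,188), and the purple look-alikes are at (356,235) and (335,330). Top: the steel ring is at (119,227) and the black one at (201,210). The blue fixture is at (338,184) with its handle at (321,226), and the purple ones are at (195,300) and (300,285). The tape at (153,142) is white and lies flat. I choose the bright ring and the blue fixture.

```bash
cat > h.py <<'E'
from workcell import ctrl
import numpy as np,cv2
from scipy.spatial.transform import Rotation as R
def cloud(c):
    v,u=np.mgrid[0:420,0:560];z=c['range_z']
    p=np.stack([(u-c['cx'])/c['fx']*z,(v-c['cy'])/c['fy']*z,z],-1)
    P=p@R.from_rotvec(c['orientation']).as_matrix().T+np.array(c['xyz']);P[z==0]=np.nan
    return P
def ray(c,u,v,h):
    d=R.from_rotvec(c['orientation']).as_matrix()@np.array([(u-c['cx'])/c['fx'],(v-c['cy'])/c['fy'],1.])
    o=np.array(c['xyz']);return o+d*(h-o[2])/d[2]
def proj(c,P):
    q=(np.asarray(P)-c['xyz'])@R.from_rotvec(c['orientation']).as_matrix()
    return np.stack([q[...,0]/q[...,2]*c['fx']+c['cx'],q[...,1]/q[...,2]*c['fy']+c['cy']],-1)
def crop(c,u0,u1,v0,v1,s,fn):
    cv2.imwrite(fn,cv2.resize(c['image'][v0:v1,u0:u1,::-1],None,fx=s,fy=s,interpolation=cv2.INTER_CUBIC))
E
python3 - <<'E'
from h import *
for n,b,f in(('side',(185,245,325,390),(235,320,145,210)),('top',(100,155,205,250),(295,380,145,240))):
    c=ctrl.camera(n);P=cloud(c);np.savez(f'{n}.npz',**{k:np.array(v) for k,v in c.items()})
    crop(c,*b,6,f'pics/{n}_ring.png');crop(c,*f,6,f'pics/{n}_fix.png')
    I=c['image'].astype(int)
    for nm,(u0,u1,v0,v1),zs in(('ring',b,[(.09,.104),(.075,.087),(.104,.125)]),('fix',f,[(.063,.077),(.08,.105),(.036,.045),(.015,.025)])):
        Q=P[v0:v1,u0:u1].reshape(-1,3);C=I[v0:v1,u0:u1].reshape(-1,3)
        for a,z in zs:
            m=(Q[:,2]>a)&(Q[:,2]<z)
            if m.sum(): print(n,nm,a,z,m.sum(),'med',np.median(Q[m],0).round(4),'min',Q[m].min(0).round(3),'max',Q[m].max(0).round(3))
    red=(I[...,0]>150)&(I[...,1]<70)&(I[...,2]<70)
    M=np.zeros_like(red);u0,u1,v0,v1=f;M[v0:v1,u0:u1]=red[v0:v1,u0:u1]
    Q=P[M];print(n,'red',M.sum(),np.argwhere(M).mean(0)[::-1],np.nanmedian(Q,0),np.nanmin(Q,0),np.nanmax(Q,0))
    blue=(I[...,2]>120)&(I[...,0]<60);M=np.zeros_like(red);M[v0:v1,u0:u1]=blue[v0:v1,u0:u1]
    Q=P[M];Q=Q[np.abs(Q[:,2]-.02)<.006];
    if len(Q): r=cv2.minAreaRect((Q[:,:2]*1000).astype(np.float32));print('base rect',r,np.median(Q[:,2]))
E
```

```text
side ring 0.09 0.104 434 med [0.5021 0.3753 0.0982] min [0.481 0.344 0.09 ] max [0.532 0.397 0.104]
side ring 0.075 0.087 56 med [0.5016 0.3764 0.0837] min [0.482 0.356 0.079] max [0.523 0.396 0.087]
side ring 0.104 0.125 121 med [0.5052 0.372  0.1159] min [0.497 0.36  0.104] max [0.517 0.38  0.121]
side fix 0.063 0.077 126 med [ 0.612  -0.1805  0.0704] min [ 0.5   -0.212  0.063] max [ 0.643 -0.133  0.077]
side fix 0.08 0.105 127 med [ 0.6127 -0.181   0.0938] min [ 0.5  -0.2   0.08] max [ 0.632 -0.132  0.103]
side fix 0.036 0.045 469 med [ 0.5992 -0.1685  0.0412] min [ 0.497 -0.233  0.036] max [ 0.688 -0.129  0.045]
side fix 0.015 0.025 1026 med [ 0.6068 -0.1571  0.0205] min [ 0.532 -0.284  0.015] max [ 0.713 -0.101  0.025]
side red 95 [304.83157895 186.06315789] [ 0.50711971 -0.13607626  0.08019291] [ 0.4997366  -0.15033623  0.04816242] [ 0.51629713 -0.13196862  0.10221996]
base rect ((621.1014404296875, -187.90797424316406), (143.2501983642578, 145.14385986328125), 15.542803764343262) 0.020157350376361072
top ring 0.09 0.104 254 med [0.5086 0.3641 0.0977] min [0.486 0.342 0.09 ] ma
[... 231 characters left out ...]
63 0.077 144 med [ 0.6205 -0.1908  0.0705] min [ 0.506 -0.215  0.063] max [ 0.645 -0.137  0.076]
top fix 0.08 0.105 117 med [ 0.6181 -0.1883  0.098 ] min [ 0.502 -0.207  0.082] max [ 0.636 -0.136  0.105]
top fix 0.036 0.045 708 med [ 0.6072 -0.1783  0.0412] min [ 0.5   -0.238  0.036] max [ 0.689 -0.134  0.045]
top fix 0.015 0.025 1905 med [ 0.6196 -0.2032  0.0204] min [ 0.534 -0.285  0.015] max [ 0.716 -0.105  0.025]
top red 16 [320.8125 225.5   ] [ 0.5087211  -0.14237114  0.10111945] [ 0.5047481  -0.14791134  0.09659909] [ 0.51254981 -0.13752342  0.1069383 ]
base rect ((659.9550170898438, -149.78892517089844), (22.987438201904297, 41.771453857421875), 42.57160186767578) 0.020387448063799773
```

```bash
python3 - <<'E'
import cv2,numpy as np
a=[cv2.resize(cv2.imread(f'pics/{n}.png'),(395,300)) for n in('side_ring','top_ring','side_fix','top_fix')]
cv2.imwrite('pics/crops.png',np.vstack([np.hstack(a[:2]),np.hstack(a[2:])]))
E
python3 - <<'E'
from h import *
from scipy.optimize import least_squares
# silhouettes/circle fits in depth clouds
for n in('side','top'):
    c=dict(np.load(n+'.npz'));P=cloud(c).reshape(-1,3)
    def fit(z0,z1,x0,r,lo,hi):
        m=(np.abs(P[:,2]-(z0+z1)/2)<(z1-z0)/2);Q=P[m];d=np.hypot(*(Q[:,:2]-x0).T);Q=Q[(d<hi)]
        Q=Q[:,:2]
        # annulus fit: penalise points beyond r (outer) and points inside lo
        f=lambda p:np.r_[np.maximum(np.hypot(*(Q-p).T)-r,0),np.maximum(lo-np.hypot(*(Q-p).T),0)]
        s=least_squares(f,x0,loss='soft_l1',f_scale=.001);return s.x.round(4),len(Q)
    print(n,'ring',fit(.095,.101,np.array([.508,.368]),.026,.011,.034))
    print(n,'seat',fit(.067,.073,np.array([.62,-.19]),.022,.0125,.028))
    print(n,'hub',fit(.038,.0435,np.array([.62,-.19]),.048,.0,.053))
E
```

```text
side ring (array([0.5078, 0.3693]), 365)
side seat (array([ 0.6233, -0.1928]), 74)
side hub (array([ 0.6209, -0.1863]), 265)
top ring (array([0.5094, 0.3683]), 199)
top seat (array([ 0.6254, -0.1947]), 115)
top hub (array([ 0.621 , -0.1917]), 425)
```

View pics/crops.png

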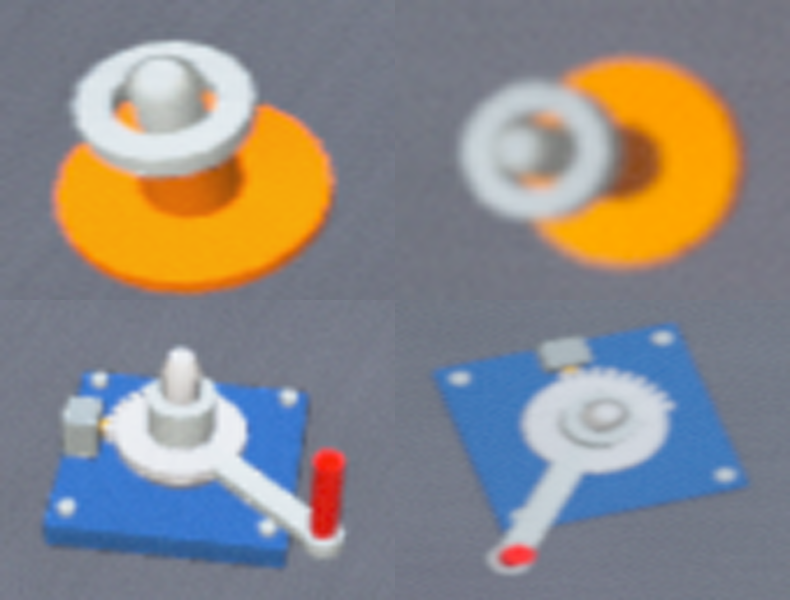

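```bash
cat > fit.py <<'E'
from h import *
from scipy.optimize import minimize
def hullmask(pts,S=4):
    h=cv2.convexHull(np.round(pts*S*16+S*8).astype(np.int32)); m=np.zeros((420*S,560*S),np.uint8)
    cv2.fillConvexPoly(m,h,1,shift=4);return m.astype(bool)
def cyl(x,y,r,z0,z1,n=40):
    t=np.linspace(0,2*np.pi,n);a=np.stack([x+r*np.cos(t),y+r*np.sin(t),0*t],-1)
    return np.vstack([a+[0,0,z0],a+[0,0,z1]])
def box(x,y,w,s,z0,z1):
    k=np.array([[-1,-1],[1,-1],[1,1],[-1,1]])*s/2;R2=np.array([[np.cos(w),-np.sin(w)],[np.sin(w),np.cos(w)]])
    q=k@R2.T+[x,y];return np.vstack([np.c_[q,np.full(4,z0)],np.c_[q,np.full(4,z1)]])
def fit(c,mask,model,x0,st):
    S=4;M=cv2.resize(mask.astype(np.float32),None,fx=S,fy=S,interpolation=cv2.INTER_LINEAR)>.5
    k=np.argwhere(M)[:,::-1];M=hullmask((k/S)-0.5+.5/S) # hull
    f=lambda p:1-(lambda H:(M&H).sum()/(M|H).sum())(hullmask(proj(c,model(p))))
    sim=np.array([x0]+[np.array(x0)+np.eye(len(x0))[i]*st[i] for i in range(len(x0))])
    r=minimize(f,x0,method='Nelder-Mead',options=dict(initial_simplex=sim,maxfev=120));return r.x.round(4),round(1-r.fun,3)
def big(m,box):
    u0,u1,v0,v1=box;k=np.zeros(m.shape,np.uint8);k[v0:v1,u0:u1]=m[v0:v1,u0:u1]
    n,l,s,_=cv2.connectedComponentsWithStats(k);return l==1+np.argmax(s[1:,4])
E
python3 - <<'E'
from fit import *
for n,b,f in(('side',(180,250,325,390),(235,330,140,215)),('top',(100,155,205,250),(295,380,145,240))):
    c=dict(np.load(n+'.npz'));I=c['image'].astype(int);r,g,bl=I[...,0],I[...,1],I[...,2]
    print(n,'base',fit(c,big((bl-r>60),f),lambda p:box(*p,.15,0,.02),[.62,-.19,.27],[.005,.005,.05]))
    print(n,'pin',fit(c,big((r-bl>60)&(r-g>60),f),lambda p:cyl(*p,.009,.041,.1),[.507,-.14],[.004,.004]))
    print(n,'foot+post',fit(c,big((r-bl>60),b),lambda p:cyl(*p,.042,0,.01),[.508,.368],[.004,.004]))
    br=big((I.min(2)>135),b)
    print(n,'ring',br.sum(),fit(c,br,lambda p:np.vstack([cyl(*p,.026,.08,.098)]+([cyl(*p,.007,.1,.114)] if 1 else [])),[.508,.368],[.004,.004]))
E
```

```text
side base (array([ 0.6255, -0.1932,  0.2949]), np.float64(0.476))
side pin (array([ 0.5096, -0.1448]), np.float64(0.898))
side foot+post (array([0.5074, 0.3691]), np.float64(0.909))
side ring 625 (array([0.5092, 0.3692]), np.float64(0.945))
top base (array([ 0.6236, -0.1997,  0.332 ]), np.float64(0.588))
top pin (array([ 0.5101, -0.1449]), np.float64(0.739))
top foot+post (array([0.5077, 0.3674]), np.float64(0.887))
top ring 330 (array([0.5087, 0.3726]), np.float64(0.932))
```

Run:
```python
from fit import *
for n,f in(('side',(235,330,150,210)),('top',(297,376,145,226))):
    c=dict(np.load(n+'.npz'));I=c['image'].astype(int);r,g,bl=I[...,0],I[...,1],I[...,2]
    for th in (60,75,90):
        m=np.zeros((420,560),bool);u0,u1,v0,v1=f;m[v0:v1,u0:u1]=(bl-r>th)[v0:v1,u0:u1]
        m=cv2.morphologyEx(m.astype(np.uint8),cv2.MORPH_CLOSE,np.ones((9,9)));m=big(m>0,f);k=np.argwhere(m)
        print(n,th,k.min(0),k.max(0),fit(c,m,lambda p:box(*p,.15,0,.02),[.62,-.19,.27],[.005,.005,.05]))
    P=cloud(c)
    # tip of spindle: points z .078..0.1 near axis
    Q=P.reshape(-1,3);Q=Q[(np.abs(Q[:,2]-.09)<.012)&(np.hypot(Q[:,0]-.622,Q[:,1]+.19)<.022)];print('spindle',len(Q),np.median(Q,0).round(4),Q.min(0).round(3),Q.max(0).round(3))
```

```text
side 60 [161 244] [202 300] (array([ 0.6245, -0.1942,  0.2792]), np.float64(0.978))
side 75 [161 244] [202 300] (array([ 0.6242, -0.1953,  0.2785]), np.float64(0.977))
side 90 [161 245] [202 300] (array([ 0.6241, -0.1961,  0.2838]), np.float64(0.965))
spindle 69 [ 0.6196 -0.1869  0.0915] [ 0.611 -0.2    0.078] [ 0.632 -0.179  0.101]
top 60 [152 303] [217 370] (array([ 0.6247, -0.1935,  0.2729]), np.float64(0.982))
top 75 [153 304] [217 370] (array([ 0.6245, -0.1937,  0.2802]), np.float64(0.987))
top 90 [153 304] [216 369] (array([ 0.6244, -0.1932,  0.2722]), np.float64(0.954))
spindle 74 [ 0.6239 -0.1925  0.0939] [ 0.612 -0.207  0.079] [ 0.636 -0.182  0.102]
```

```bash
cat >> h.py <<'E'
def delta(tx,ty,tz,o=None):
    o=o or ctrl.get_obs();M=R.from_rotvec(o['ee_rot']).as_matrix()
    d=M.T@(np.array([tx,ty,tz])-o['ee_pos'])*1000
    print('t',round(o['time'],2),'pos',np.round(o['ee_pos'],4),'toolx yaw',round(np.arctan2(M[1,0],M[0,0]),3),'jaw(z) yaw',round(np.arctan2(M[1,2],M[0,2]),3),'y axis',M[:,1].round(3),'w',round(o['grip_width']*1000,1),'F',np.round(o['contact_force'],1),'q',np.round(o['qpos'],2))
    print('tool-frame shift mm',d.round(1));return d
E
python3 -c "
from h import *
delta(.30,-.2,.30);delta(.508,.369,.20);print(ctrl.grip_point_offset)"
```

```text
t 0.8 pos [ 0.2496 -0.573   0.2313] toolx yaw -2.731 jaw(z) yaw -1.16 y axis [ 0. -0. -1.] w 85.3 F [ 0.7 -0.   0.6] q [-1.28  0.05  1.61 -0.    1.48 -0.12]
tool-frame shift mm [-195.2  -68.7 -321.8]
t 0.8 pos [ 0.2496 -0.573   0.2313] toolx yaw -2.731 jaw(z) yaw -1.16 y axis [ 0. -0. -1.] w 85.3 F [ 0.7 -0.   0.6] q [-1.28  0.05  1.61 -0.    1.48 -0.12]
tool-frame shift mm [-613.1   31.3 -760.4]
0.0187
```

```bash
python3 -m handwheel '[[-30,-7,-27,0,0,0],[-30,-7,-27,0,0,0],[-30,-7,-27,0,0,0],[-30,-7,-27,0,0,0],[-30,-7,-27,0,0,0]]' 85; python3 -m handwheel '[[-30,-7,-27,0,0,0],[-30,-7,-27,0,0,0],[-30,-7,-27,0,0,0],[-30,-7,-27,0,0,0],[-30,-7,-27,0,0,0]]'; python3 -c "
from h import *
delta(.508,.369,.20)"
```

```text
time: 1.22
ee_pos: [0.3335, -0.3876, 0.2666]
ee_rot: [-0.415, 1.995, -1.996]
contact_force: [1.2, -0.3, -0.2]
grip_width: 0.085
time: 1.63
ee_pos: [0.4172, -0.2038, 0.302]
ee_rot: [-0.414, 1.994, -1.996]
contact_force: [0.3, -0.4, 0.2]
grip_width: 0.0851
t 1.63 pos [ 0.4172 -0.2038  0.302 ] toolx yaw -2.731 jaw(z) yaw -1.16 y axis [ 0.001 -0.001 -1.   ] w 85.1 F [ 0.3 -0.4  0.2] q [-0.61 -0.38  1.88  0.    1.64  0.55]
tool-frame shift mm [-311.7  101.7 -489.1]
```

```bash
for i in 1; do python3 -m handwheel '[[-21,5,-32.6,0,0,0],[-21,5,-32.6,0,0,0],[-21,5,-32.6,0,0,0],[-21,5,-32.6,0,0,0],[-21,5,-32.6,0,0,0]]'; python3 -m handwheel '[[-21,5,-32.6,0,0,0],[-21,5,-32.6,0,0,0],[-21,5,-32.6,0,0,0],[-21,5,-32.6,0,0,0],[-21,5,-32.6,0,0,0]]';  python3 -m handwheel '[[-21,5,-32.6,0,0,0],[-21,5,-32.6,0,0,0],[-21,5,-32.6,0,0,0],[-21,5,-32.6,0,0,0],[-18,5,-32.6,0,0,0]]'; done; python3 -c "
from h import *
delta(.508,.369,.15)"
```

```text
time: 2.05
ee_pos: [0.4479, -0.0124, 0.2765]
ee_rot: [-0.414, 1.994, -1.995]
contact_force: [-0.3, -0.2, 0.7]
grip_width: 0.0849
time: 2.47
ee_pos: [0.479, 0.1792, 0.2514]
ee_rot: [-0.415, 1.994, -1.995]
contact_force: [0.3, -0.9, -0.0]
grip_width: 0.0851
time: 2.88
ee_pos: [0.5077, 0.3694, 0.226]
ee_rot: [-0.415, 1.995, -1.995]
contact_force: [1.0, -0.2, -0.1]
grip_width: 0.085
t 2.88 pos [0.5077 0.3694 0.226 ] toolx yaw -2.73 jaw(z) yaw -1.16 y axis [ 0.  0. -1.] w 85.0 F [ 1.  -0.2 -0.1] q [ 0.51  0.06  1.61 -0.    1.47  1.67]
tool-frame shift mm [-0.1 76.   0.5]
```

```bash
python3 -m handwheel '[[0,17,0,0,0,0],[0,17,0,0,0,0],[0,17,0,0,0,0],[0,17,0,0,0,0],[0,17,0,0,0,0]]'
python3 - <<'E'
from h import *
delta(.508,.369,.072)
a=ctrl.camera('side');crop(a,150,290,270,400,4,'pics/s1.png')
a=ctrl.camera('top');crop(a,60,200,150,280,4,'pics/t1.png')
i=np.hstack([cv2.resize(cv2.imread(f'pics/{k}1.png'),(400,370)) for k in 'st']);cv2.imwrite('pics/st1.png',i)
E
```

```text
time: 3.3
ee_pos: [0.5075, 0.3675, 0.1405]
ee_rot: [-0.416, 1.995, -1.995]
contact_force: [-0.4, 0.1, 0.1]
grip_width: 0.085
t 3.3 pos [0.5075 0.3675 0.1405] toolx yaw -2.73 jaw(z) yaw -1.16 y axis [ 0.  0. -1.] w 85.0 F [-0.4  0.1  0.1] q [ 0.51  0.13  1.69 -0.    1.33  1.67]
tool-frame shift mm [-1.1 68.5 -1.2]
```

View pics/st1.png

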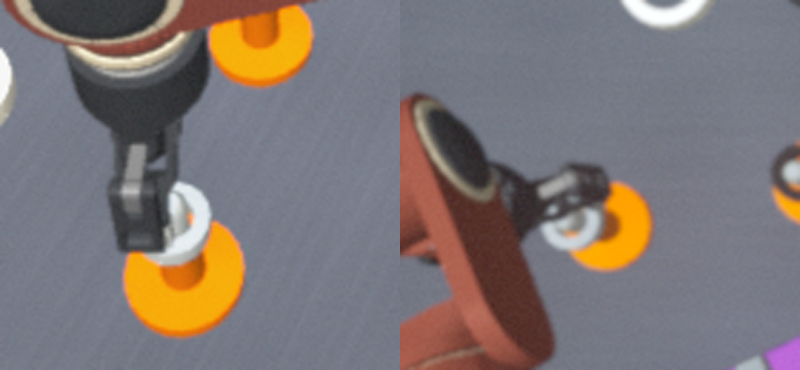

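The gripper stands over the steel ring (side crop (185,220), top crop (570,225)), with its fingers straddling it. I'm going down.

```bash
python3 -m handwheel '[[-1,10,-1,0,0,0],[0,10,0,0,0,0],[0,10,0,0,0,0],[0,9,0,0,0,0],[0,0,0,0,0,0]]'; python3 -c "
from h import *
delta(.508,.369,.072)"; python3 -m handwheel '[[0,8,0,0,0,0],[0,8,0,0,0,0],[0,7,0,0,0,0],[0,6,0,0,0,0],[0,0,0,0,0,0]]';  python3 -c "
from h import *
delta(.508,.369,.072)"
```

```text
time: 3.82
ee_pos: [0.5068, 0.3678, 0.0996]
ee_rot: [-0.42, 1.996, -1.998]
contact_force: [0.4, -0.2, -0.7]
grip_width: 0.085
t 3.82 pos [0.5068 0.3678 0.0996] toolx yaw -2.731 jaw(z) yaw -1.16 y axis [-0.004 -0.002 -1.   ] w 85.0 F [ 0.4 -0.2 -0.7] q [0.51 0.17 1.71 0.   1.26 1.67]
tool-frame shift mm [-1.7 27.6 -0.6]
time: 4.23
ee_pos: [0.5071, 0.368, 0.0713]
ee_rot: [-0.419, 1.996, -1.997]
contact_force: [0.4, -0.0, 0.1]
grip_width: 0.0847
t 4.23 pos [0.5071 0.368  0.0713] toolx yaw -2.731 jaw(z) yaw -1.16 y axis [-0.003 -0.001 -1.   ] w 84.7 F [ 0.4 -0.   0.1] q [0.51 0.2  1.73 0.   1.21 1.67]
tool-frame shift mm [-1.3 -0.7 -0.6]
```

```bash
python3 -m handwheel '[[0,0,0,0,0,0],[0,0,0,0,0,0],[0,0,0,0,0,0],[0,0,0,0,0,0],[0,0,0,0,0,0]]' 30; python3 -m handwheel '[[0,0,0,0,0,0],[0,0,0,0,0,0],[0,0,0,0,0,0],[0,0,0,0,0,0],[0,0,0,0,0,0]]' 30
```

```text
time: 4.65
ee_pos: [0.5089, 0.369, 0.0745]
ee_rot: [-0.413, 1.995, -1.994]
contact_force: [0.4, 0.2, 2.4]
grip_width: 0.0502
time: 5.07
ee_pos: [0.5089, 0.369, 0.0745]
ee_rot: [-0.413, 1.995, -1.994]
contact_force: [0.0, 0.1, 5.6]
grip_width: 0.0505
```

Run:
```python
from h import *
delta(.508,.369,.072)
a=ctrl.camera('side');crop(a,150,290,270,400,4,'pics/s2.png')
a=ctrl.camera('top');crop(a,60,200,150,280,4,'pics/t2.png')
i=np.hstack([cv2.resize(cv2.imread(f'pics/{k}2.png'),(400,370)) for k in 'st']);cv2.imwrite('pics/st2.png',i)
```

```text
t 5.07 pos [0.5089 0.369  0.0745] toolx yaw -2.731 jaw(z) yaw -1.16 y axis [ 0.002  0.001 -1.   ] w 50.5 F [0.  0.1 5.6] q [0.51 0.2  1.73 0.   1.21 1.67]
tool-frame shift mm [ 0.8  2.5 -0.3]
```

View pics/st2.png

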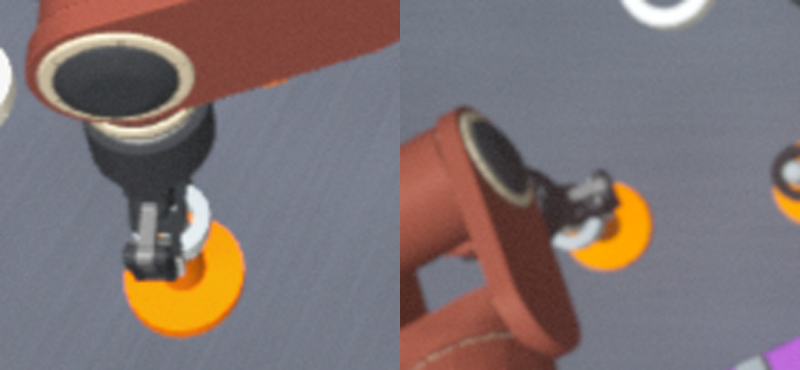

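The fingers hold the ring. I'm lifting it.

```bash
python3 -m handwheel '[[0,-5,0,0,0,0],[0,-8,0,0,0,0],[0,-10,0,0,0,0],[0,-12,0,0,0,0],[0,-14,0,0,0,0]]'; python3 -m handwheel '[[0,-16,0,0,0,0],[0,-18,0,0,0,0],[0,-18,0,0,0,0],[0,-14,0,0,0,0],[0,-8,0,0,0,0]]';python3 -m handwheel '[[0,0,0,0,0,0],[0,0,0,0,0,0],[0,0,0,0,0,0],[0,0,0,0,0,0],[0,0,0,0,0,0]]'
python3 - <<'E'
from h import *
delta(.6245,-.194,.20)
a=ctrl.camera('side');crop(a,150,290,270,400,4,'pics/s3.png');np.savez('s3.npz',**{k:np.array(v) for k,v in a.items()})
a=ctrl.camera('top');crop(a,60,200,150,280,4,'pics/t3.png');np.savez('t3.npz',**{k:np.array(v) for k,v in a.items()})
i=np.hstack([cv2.resize(cv2.imread(f'pics/{k}3.png'),(400,370)) for k in 'st']);cv2.imwrite('pics/st3.png',i)
E
```

```text
time: 5.58
ee_pos: [0.5076, 0.3683, 0.1228]
ee_rot: [-0.417, 1.995, -1.996]
contact_force: [-0.3, 0.6, -2.7]
grip_width: 0.0501
time: 6.0
ee_pos: [0.5091, 0.3692, 0.2001]
ee_rot: [-0.411, 1.995, -1.992]
contact_force: [0.8, -0.2, -1.2]
grip_width: 0.0501
time: 6.42
ee_pos: [0.5074, 0.3682, 0.1947]
ee_rot: [-0.418, 1.995, -1.997]
contact_force: [-0.0, -0.3, -1.6]
grip_width: 0.0503
t 6.42 pos [0.5074 0.3682 0.1947] toolx yaw -2.731 jaw(z) yaw -1.16 y axis [-0.002 -0.001 -1.   ] w 50.3 F [-0.  -0.3 -1.6] q [ 0.51  0.08  1.64 -0.    1.42  1.67]
tool-frame shift mm [117.2  -4.8 562.2]
```

View pics/st3.png

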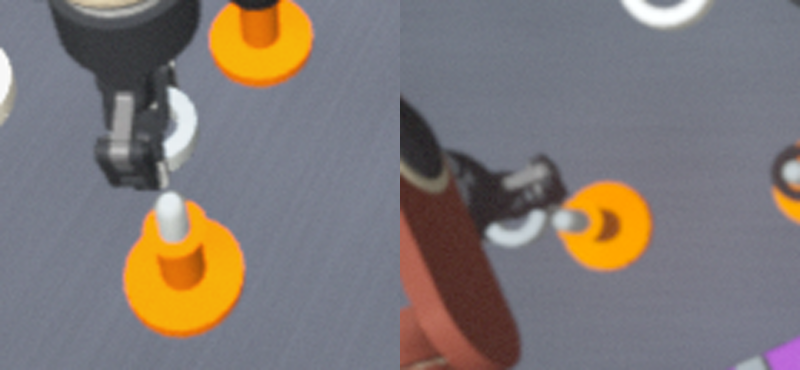

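The ring is off the peg and held level between the fingers (side crop (175,130)); the post is empty. Next I measure where it sits in the grip.

Run:
```python
from fit import *
from scipy.optimize import least_squares
for n,b in(('s',(180,230,285,335)),('t',(85,125,210,250))):
    c=dict(np.load(n+'3.npz'));P=cloud(c);I=c['image'].astype(int)
    m=np.zeros((420,560),bool);u0,u1,v0,v1=b;m[v0:v1,u0:u1]=(I.min(2)>120)[v0:v1,u0:u1]
    Q=P[m];Q=Q[(Q[:,2]>.17)&(Q[:,2]<.26)]
    print(n,m.sum(),len(Q),np.percentile(Q[:,2],[5,25,50,75,95]).round(4),Q.min(0).round(3),Q.max(0).round(3))
    zt=np.percentile(Q[:,2],75)
    T=Q[np.abs(Q[:,2]-zt)<.004][:,:2]
    f=lambda p:np.r_[np.maximum(np.hypot(*(T-p).T)-.026,0),np.maximum(.015-np.hypot(*(T-p).T),0)]
    print(len(T),least_squares(f,[.508,.369],loss='soft_l1',f_scale=.001).x)
    # silhouette fit w/ rendered annulus restricted to visible region: score in image excluding gripper (dark)
    S=4;vis=np.zeros((420,560),bool);vis[v0:v1,u0:u1]=(I.max(2)>70)[v0:v1,u0:u1]
    MM=cv2.resize(m.astype(np.uint8),None,fx=S,fy=S,interpolation=0)>0;VV=cv2.resize(vis.astype(np.uint8),None,fx=S,fy=S,interpolation=0)>0
    best=[]
    for z in np.arange(.194,.212,.003):
      for x in np.arange(.5,.518,.0015):
        for y in np.arange(.36,.378,.0015):
          H=hullmask(proj(c,cyl(x,y,.026,z,z+.018)))
          t=hullmask(proj(c,cyl(x,y,.015,z,z)))&hullmask(proj(c,cyl(x,y,.015,z+.018,z+.018)))
          H=H&~t&VV;best.append(((H&MM).sum()/(H|MM).sum(),x,y,z))
    best.sort(reverse=True)
    for q in best[:4]:print(np.round(q,4))
```

```text
s 1009 265 [0.2058 0.2148 0.218  0.2194 0.2287] [0.475 0.335 0.202] [0.528 0.409 0.252]
178 [0.50519643 0.37107819]
[0.3514 0.503  0.369  0.209 ]
[0.3513 0.5015 0.3705 0.209 ]
[0.3509 0.503  0.3705 0.209 ]
[0.3508 0.5015 0.369  0.209 ]
t 360 144 [0.2064 0.2162 0.2181 0.2196 0.2218] [0.484 0.334 0.201] [0.526 0.39  0.251]
107 [0.50789359 0.36726639]
[0.3853 0.5075 0.369  0.209 ]
[0.3842 0.509  0.369  0.209 ]
[0.3827 0.5075 0.372  0.203 ]
[0.3827 0.5075 0.3705 0.206 ]
```

```bash
python3 -m handwheel '[[4,0,18,0,0,0],[6,0,30,0,0,0],[7.8,0,37.4,0,0,0],[7.8,0,37.4,0,0,0],[7.8,0,37.4,0,0,0]]'; python3 -m handwheel '[[7.8,0,37.4,0,0,0],[7.8,0,37.4,0,0,0],[7.8,0,37.4,0,0,0],[7.8,0,37.4,0,0,0],[7.8,0,37.4,0,0,0]]'; python3 -m handwheel '[[7.8,0,37.4,0,0,0],[7.8,0,37.4,0,0,0],[7.8,0,37.4,0,0,0],[7.8,0,37.4,0,0,0],[7,0,34,0,0,0]]';  python3 -m handwheel '[[5,0,20,0,0,0],[2,0,8,0,0,0],[0,0,0,0,0,0],[0,0,0,0,0,0],[0,0,0,0,0,0]]'; python3 -c "
from h import *
delta(.6245,-.194,.20)"
```

```text
time: 6.93
ee_pos: [0.5413, 0.207, 0.196]
ee_rot: [-0.417, 1.995, -1.995]
contact_force: [0.5, -0.2, -2.7]
grip_width: 0.0506
time: 7.35
ee_pos: [0.5803, 0.0195, 0.1962]
ee_rot: [-0.416, 1.995, -1.995]
contact_force: [0.0, 0.5, -0.3]
grip_width: 0.0497
time: 7.77
ee_pos: [0.6187, -0.1646, 0.196]
ee_rot: [-0.415, 1.996, -1.996]
contact_force: [0.5, 1.2, -1.7]
grip_width: 0.05
time: 8.18
ee_pos: [0.6233, -0.1893, 0.1961]
ee_rot: [-0.417, 1.996, -1.994]
contact_force: [0.7, -0.1, -1.9]
grip_width: 0.0505
t 8.18 pos [ 0.6233 -0.1893  0.1961] toolx yaw -2.73 jaw(z) yaw -1.159 y axis [-0.001  0.001 -1.   ] w 50.5 F [ 0.7 -0.1 -1.9] q [-0.41  0.14  1.58  0.    1.42  0.75]
tool-frame shift mm [ 0.8 -4.   4.8]
```

```bash
python3 -m handwheel '[[0.5,8,3,0,0,0],[0.5,12,2,0,0,0],[0,15,0,0,0,0],[0,15,0,0,0,0],[0,8,0,0,0,0]]';python3 -m handwheel '[[0,0,0,0,0,0],[0,0,0,0,0,0],[0,0,0,0,0,0],[0,0,0,0,0,0],[0,0,0,0,0,0]]'
python3 - <<'E'
from h import *
delta(.6245,-.194,.14)
a=ctrl.camera('side');crop(a,220,340,110,220,4,'pics/s4.png');np.savez('s4.npz',**{k:np.array(v) for k,v in a.items()})
a=ctrl.camera('top');crop(a,280,400,130,240,4,'pics/t4.png');np.savez('t4.npz',**{k:np.array(v) for k,v in a.items()})
i=np.hstack([cv2.resize(cv2.imread(f'pics/{k}4.png'),(400,370)) for k in 'st']);cv2.imwrite('pics/st4.png',i)
E
```

```text
time: 8.6
ee_pos: [0.6226, -0.1945, 0.1338]
ee_rot: [-0.421, 2.0, -1.993]
contact_force: [0.1, 0.6, -3.1]
grip_width: 0.0503
time: 9.02
ee_pos: [0.6252, -0.196, 0.1396]
ee_rot: [-0.414, 1.993, -1.996]
contact_force: [-0.2, 0.3, -1.0]
grip_width: 0.05
t 9.02 pos [ 0.6252 -0.196   0.1396] toolx yaw -2.731 jaw(z) yaw -1.16 y axis [ 0.002 -0.001 -1.   ] w 50.0 F [-0.2  0.3 -1. ] q [-0.42  0.19  1.62  0.    1.33  0.74]
tool-frame shift mm [-0.2 -0.4 -2.1]
```

View pics/st4.png

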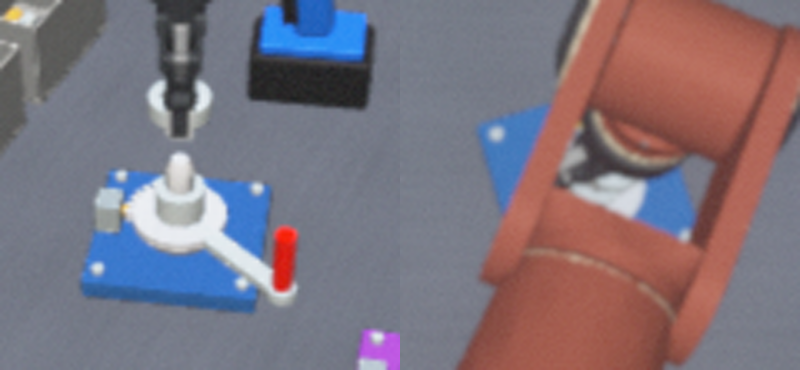

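The side view shows the ring (180,103) directly in line with the spindle tip (180,165). Next I check against the ring model projected on the spindle axis.

Run:
```python
from fit import *
c=dict(np.load('s4.npz'));I=c['image'][:,:,::-1].copy()
S=6;u0,v0=240,120;J=cv2.resize(I[v0:v0+80,u0:u0+80],None,fx=S,fy=S,interpolation=cv2.INTER_CUBIC)
for (r,z,col) in((.026,.163,(0,0,255)),(.026,.145,(0,255,0)),(.022,.07,(0,0,255)),(.0125,.07,(0,255,255)),(.048,.041,(0,255,0))):
    p=proj(c,cyl(.6245,-.194,r,z,z)[:40]);q=((p-[u0,v0]+.5)*S).astype(int);cv2.polylines(J,[q],True,col,1)
cv2.imwrite('pics/ov4.png',J)
```

```text
(no output)
```

View pics/ov4.png

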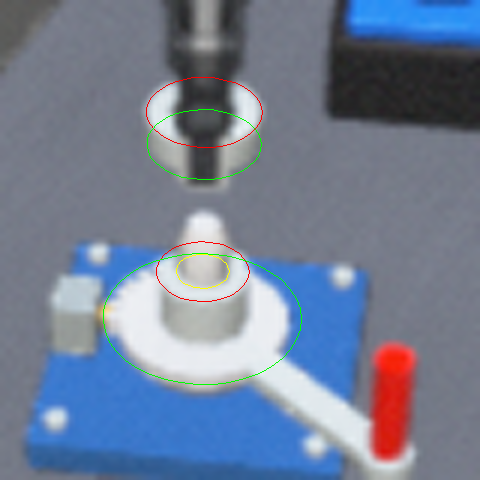

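```bash
python3 -m handwheel '[[0.6,6,-1.2,0,0,0],[0,8,0,0,0,0],[0,8,0,0,0,0],[0,6,0,0,0,0],[0,3,0,0,0,0]]';python3 -m handwheel '[[0,0,0,0,0,0],[0,5,0,0,0,0],[0,5,0,0,0,0],[0,4,0,0,0,0],[0,0,0,0,0,0]]'
python3 - <<'E'
from h import *
delta(.6235,-.1935,.065)
a=ctrl.camera('side');u0,v0=240,120;S=6;cv2.imwrite('pics/s5.png',cv2.resize(a['image'][v0:v0+80,u0:u0+80,::-1],None,fx=S,fy=S,interpolation=cv2.INTER_CUBIC))
E
```

```text
time: 9.53
ee_pos: [0.6224, -0.1943, 0.1049]
ee_rot: [-0.418, 1.998, -1.994]
contact_force: [-1.0, 0.5, -1.4]
grip_width: 0.0504
time: 9.95
ee_pos: [0.6228, -0.1945, 0.092]
ee_rot: [-0.417, 1.997, -1.995]
contact_force: [-0.5, -0.7, -2.4]
grip_width: 0.0507
t 9.95 pos [ 0.6228 -0.1945  0.092 ] toolx yaw -2.731 jaw(z) yaw -1.16 y axis [-0.002  0.001 -1.   ] w 50.7 F [-0.5 -0.7 -2.4] q [-0.42  0.23  1.65 -0.    1.26  0.74]
tool-frame shift mm [-1.1 27.  -0.6]
```

View pics/s5.png

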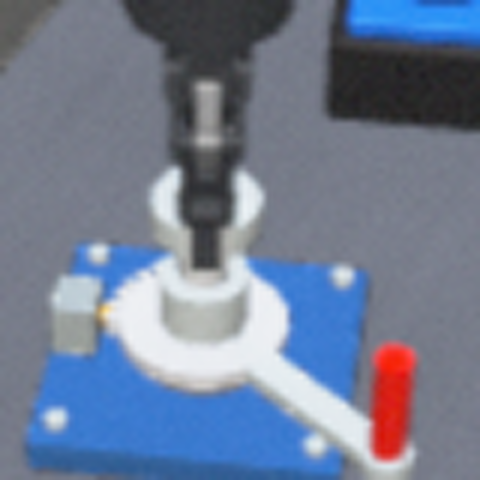

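The ring (centre column 208) is in line with the seat (207), and the contact force is only the ring's weight. I'm lowering it slowly.

```bash
python3 -m handwheel '[[0,3,0,0,0,0],[0,3,0,0,0,0],[0,2,0,0,0,0],[0,2,0,0,0,0],[0,0,0,0,0,0]]';python3 -m handwheel '[[0,2,0,0,0,0],[0,2,0,0,0,0],[0,2,0,0,0,0],[0,2,0,0,0,0],[0,0,0,0,0,0]]'
```

```text
time: 10.42
ee_pos: [0.6231, -0.1947, 0.0827]
ee_rot: [-0.416, 1.996, -1.995]
contact_force: [0.6, 0.6, -2.0]
grip_width: 0.0503
time: 10.83
ee_pos: [0.6231, -0.1947, 0.0746]
ee_rot: [-0.417, 1.996, -1.995]
contact_force: [-0.8, -0.1, -2.6]
grip_width: 0.0501
```

```bash
python3 -m handwheel '[[0,2,0,0,0,0],[0,2,0,0,0,0],[0,1,0,0,0,0],[0,0,0,0,0,0],[0,0,0,0,0,0]]'
```

```text
time: 11.25
ee_pos: [0.6234, -0.1948, 0.0702]
ee_rot: [-0.416, 1.995, -1.995]
contact_force: [-0.3, 0.1, -1.8]
grip_width: 0.0505
```

```bash
python3 -m handwheel '[[0,1,0,0,0,0],[0,1,0,0,0,0],[0,1,0,0,0,0],[0,0,0,0,0,0],[0,0,0,0,0,0]]';python3 -m handwheel '[[0,1,0,0,0,0],[0,1,0,0,0,0],[0,0,0,0,0,0],[0,0,0,0,0,0],[0,0,0,0,0,0]]'
```

```text
time: 11.67
ee_pos: [0.6234, -0.1948, 0.0672]
ee_rot: [-0.416, 1.995, -1.995]
contact_force: [-0.2, 0.4, -1.7]
grip_width: 0.0503
time: 12.08
ee_pos: [0.6235, -0.1948, 0.0653]
ee_rot: [-0.416, 1.995, -1.995]
contact_force: [0.6, 0.0, -1.3]
grip_width: 0.0505
```

```bash
python3 -m handwheel '[[0,1,0,0,0,0],[0,0,0,0,0,0],[0,0,0,0,0,0],[0,0,0,0,0,0],[0,0,0,0,0,0]]';python3 -m handwheel '[[0,1,0,0,0,0],[0,0,0,0,0,0],[0,0,0,0,0,0],[0,0,0,0,0,0],[0,0,0,0,0,0]]'; python3 -m handwheel '[[0,1,0,0,0,0],[0,0,0,0,0,0],[0,0,0,0,0,0],[0,0,0,0,0,0],[0,0,0,0,0,0]]'
```

```text
time: 12.5
ee_pos: [0.6237, -0.1949, 0.0645]
ee_rot: [-0.415, 1.995, -1.995]
contact_force: [-0.4, -0.4, 0.6]
grip_width: 0.0502
time: 12.92
ee_pos: [0.6237, -0.1949, 0.0645]
ee_rot: [-0.416, 1.995, -1.995]
contact_force: [-3.0, 1.3, 5.5]
grip_width: 0.0503
time: 13.33
ee_pos: [0.6237, -0.1949, 0.0645]
ee_rot: [-0.416, 1.995, -1.995]
contact_force: [-6.0, 1.5, 10.0]
grip_width: 0.0503
```

It made contact at TCP z = 0.0645, as predicted for seated, so I'm easing off and releasing.

```bash
python3 -m handwheel '[[0,-2,0,0,0,0],[0,0,0,0,0,0],[0,0,0,0,0,0],[0,0,0,0,0,0],[0,0,0,0,0,0]]' 75; python3 -m handwheel '[[0,-2,0,0,0,0],[0,-2,0,0,0,0],[0,0,0,0,0,0],[0,0,0,0,0,0],[0,0,0,0,0,0]]' 85
python3 - <<'E'
from h import *
delta(.6235,-.1935,.2)
a=ctrl.camera('side');u0,v0=240,120;S=6;cv2.imwrite('pics/s6.png',cv2.resize(a['image'][v0:v0+80,u0:u0+80,::-1],None,fx=S,fy=S,interpolation=cv2.INTER_CUBIC))
E
```

```text
time: 13.75
ee_pos: [0.6233, -0.1947, 0.0638]
ee_rot: [-0.416, 1.996, -1.995]
contact_force: [0.0, 0.6, -0.2]
grip_width: 0.0748
time: 14.17
ee_pos: [0.6235, -0.1949, 0.0684]
ee_rot: [-0.415, 1.995, -1.995]
contact_force: [0.0, 0.1, 0.1]
grip_width: 0.0848
t 14.17 pos [ 0.6235 -0.1949  0.0684] toolx yaw -2.731 jaw(z) yaw -1.16 y axis [ 0. -0. -1.] w 84.8 F [0.  0.1 0.1] q [-0.42  0.26  1.66  0.    1.22  0.74]
tool-frame shift mm [  -0.5 -131.6   -1.2]
```

View pics/s6.png

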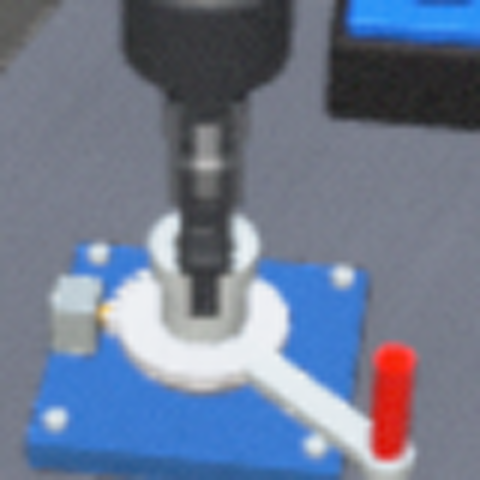

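The ring sits on the seat (centre 204,250) and the fingers are clear of it. I'm going up and turning the jaws toward the lever's tangent.

```bash
python3 -m handwheel '[[0,-8,0,0,0,0],[0,-16,0,0,0,0],[0,-24,0,0,0,0],[0,-30,0,0,0,0],[0,-25,0,0,0,0]]'; python3 -m handwheel '[[0,0,0,0,0.118,0],[0,0,0,0,0.118,0],[0,0,0,0,0.118,0],[0,0,0,0,0.118,0],[0,0,0,0,0.118,0]]';python3 -m handwheel '[[0,0,0,0,0.118,0],[0,0,0,0,0.118,0],[0,0,0,0,0,0],[0,0,0,0,0,0],[0,0,0,0,0,0]]'
python3 - <<'E'
from fit import *
delta(.5095,-.1445,.165)
for n in('side','top'):
    a=ctrl.camera(n);np.savez(n+'7.npz',**{k:np.array(v) for k,v in a.items()})
a=dict(np.load('side7.npz'));I=a['image'][:,:,::-1]
S=6;u0,v0=240,120;J=cv2.resize(I[v0:v0+90,u0:u0+90],None,fx=S,fy=S,interpolation=cv2.INTER_CUBIC)
for (r,z,col) in((.026,.088,(0,0,255)),(.026,.07,(0,255,0))):
    p=proj(a,cyl(.6235,-.1935,r,z,z)[:40]);q=((p-[u0,v0]+.5)*S).astype(int);cv2.polylines(J,[q],True,col,1)
cv2.imwrite('pics/ov7.png',J)
P=cloud(a).reshape(-1,3);Q=P[(np.hypot(P[:,0]-.6235,P[:,1]+.1935)<.028)&(P[:,2]>.075)&(P[:,2]<.11)];print(np.percentile(Q[:,2],[10,25,50,75,90]).round(4))
E
```

```text
time: 14.63
ee_pos: [0.6236, -0.1949, 0.1734]
ee_rot: [-0.415, 1.995, -1.995]
contact_force: [0.7, -0.0, 0.1]
grip_width: 0.0851
time: 15.05
ee_pos: [0.6235, -0.1949, 0.1721]
ee_rot: [-0.198, -2.124, 2.125]
contact_force: [1.2, -1.0, -0.1]
grip_width: 0.0847
time: 15.47
ee_pos: [0.6235, -0.1948, 0.1716]
ee_rot: [-0.418, -1.994, 1.994]
contact_force: [0.8, 0.0, 0.3]
grip_width: 0.0851
t 15.47 pos [ 0.6235 -0.1948  0.1716] toolx yaw 2.729 jaw(z) yaw -1.983 y axis [ 0. -0. -1.] w 85.1 F [0.8 0.  0.3] q [-0.42  0.16  1.6  -0.    1.38  1.57]
tool-frame shift mm [124.6   6.6  -0.4]
[0.0799 0.0848 0.0879 0.0898 0.0966]
```

View pics/ov7.png

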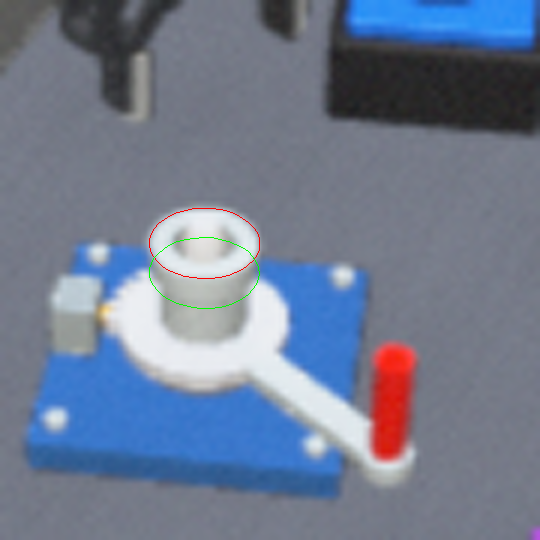

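The ring is fully seated: the overlay matches and its top is at 0.088. Now to the handle, 124.6 mm along tool x, which agrees with the 125 mm given.

```bash
python3 -m handwheel '[[20,0,0,0,0,0],[30,0,0,0,0,0],[35,0,0,0,0,0],[26,0,0,0,0,0],[13,0,0,0,0,0]]'; python3 -m handwheel '[[0,10,0,0,0,0],[0,8,0,0,0,0],[0,0,0,0,0,0],[0,0,0,0,0,0],[0,0,0,0,0,0]]'
python3 - <<'E'
from fit import *
delta(.5097,-.1447,.06)
a=ctrl.camera('side');I=a['image'][:,:,::-1]
S=6;u0,v0=260,120;J=cv2.resize(I[v0:v0+90,u0:u0+90],None,fx=S,fy=S,interpolation=cv2.INTER_CUBIC)
cv2.imwrite('pics/s8.png',J)
E
```

```text
time: 15.98
ee_pos: [0.5076, -0.1436, 0.1708]
ee_rot: [-0.417, -1.993, 1.992]
contact_force: [-0.6, 0.0, -0.1]
grip_width: 0.0852
time: 16.4
ee_pos: [0.5106, -0.1451, 0.153]
ee_rot: [-0.419, -1.993, 1.992]
contact_force: [0.2, -0.5, -0.5]
grip_width: 0.0847
t 16.4 pos [ 0.5106 -0.1451  0.153 ] toolx yaw 2.726 jaw(z) yaw -1.986 y axis [-0.001  0.    -1.   ] w 84.7 F [ 0.2 -0.5 -0.5] q [-0.42 -0.11  1.91 -0.    1.35  1.57]
tool-frame shift mm [ 0.9 93.  -0.1]
```

View pics/s8.png

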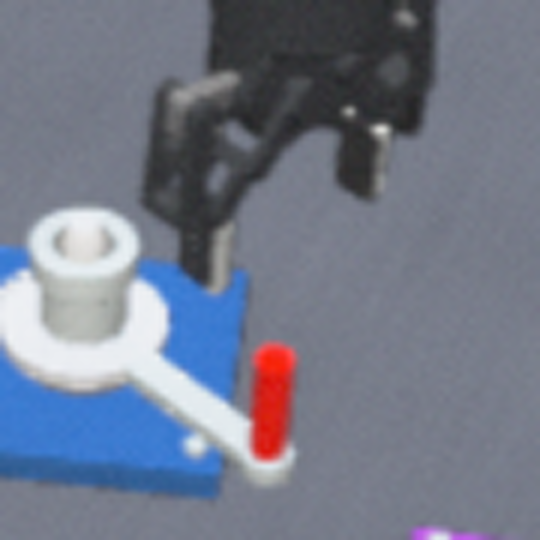

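The fingers straddle the pin (pin top at (275,355), finger midpoint about (280,242), higher up). I'm descending.

```bash
python3 -m handwheel '[[0.5,8,0,0,0,0],[0,12,0,0,0,0],[0,12,0,0,0,0],[0,8,0,0,0,0],[0,0,0,0,0,0]]'; python3 -m handwheel '[[0,8,0,0,0,0],[0,12,0,0,0,0],[0,14,0,0,0,0],[0,12,0,0,0,0],[0,6,0,0,0,0]]';python3 -m handwheel '[[0,0,0,0,0,0],[0,0,0,0,0,0],[0,0,0,0,0,0],[0,0,0,0,0,0],[0,0,0,0,0,0]]'
python3 - <<'E'
from fit import *
delta(.5097,-.1447,.06)
a=ctrl.camera('side');I=a['image'][:,:,::-1]
S=6;u0,v0=260,120;J=cv2.resize(I[v0:v0+90,u0:u0+90],None,fx=S,fy=S,interpolation=cv2.INTER_CUBIC)
cv2.imwrite('pics/s9.png',J)
E
```

```text
time: 16.87
ee_pos: [0.5075, -0.1437, 0.1097]
ee_rot: [-0.413, -1.992, 1.989]
contact_force: [-0.4, 0.7, -0.7]
grip_width: 0.0848
time: 17.28
ee_pos: [0.5083, -0.1441, 0.0589]
ee_rot: [-0.417, -1.992, 1.991]
contact_force: [-0.0, 0.3, -0.3]
grip_width: 0.085
time: 17.7
ee_pos: [0.5102, -0.1449, 0.0622]
ee_rot: [-0.421, -1.993, 1.994]
contact_force: [-0.3, 0.7, -0.7]
grip_width: 0.0851
t 17.7 pos [ 0.5102 -0.1449  0.0622] toolx yaw 2.726 jaw(z) yaw -1.986 y axis [ 0.002 -0.001 -1.   ] w 85.1 F [-0.3  0.7 -0.7] q [-0.42 -0.    1.97 -0.    1.17  1.57]
tool-frame shift mm [0.5 2.2 0. ]
```

View pics/s9.png

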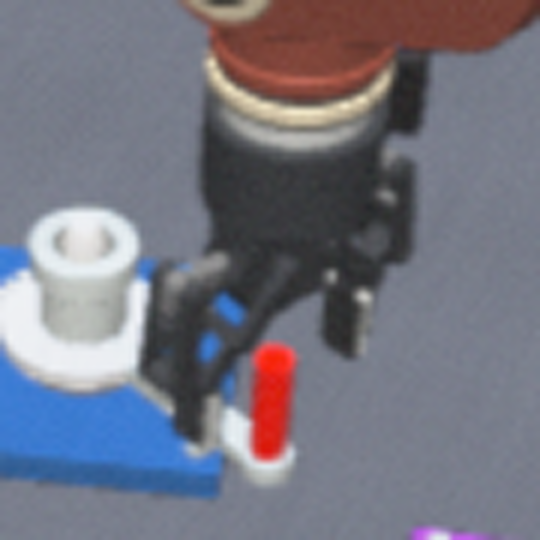

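The midpoint of the finger tips, about (272,400), falls on the pin. I'm closing.

```bash
python3 -m handwheel '[[0,0,0,0,0,0],[0,0,0,0,0,0],[0,0,0,0,0,0],[0,0,0,0,0,0],[0,0,0,0,0,0]]' 0; python3 -m handwheel '[[0,0,0,0,0,0],[0,0,0,0,0,0],[0,0,0,0,0,0],[0,0,0,0,0,0],[0,0,0,0,0,0]]';python3 -m handwheel '[[0,0,0,0,0,0],[0,0,0,0,0,0],[0,0,0,0,0,0],[0,0,0,0,0,0],[0,0,0,0,0,0]]'
python3 - <<'E'
from fit import *
delta(.5097,-.1447,.06)
a=ctrl.camera('side');I=a['image'][:,:,::-1]
S=6;u0,v0=260,120;J=cv2.resize(I[v0:v0+90,u0:u0+90],None,fx=S,fy=S,interpolation=cv2.INTER_CUBIC)
cv2.imwrite('pics/s10.png',J)
E
```

```text
time: 18.17
ee_pos: [0.5095, -0.1446, 0.0613]
ee_rot: [-0.42, -1.993, 1.993]
contact_force: [-0.9, -0.7, 0.4]
grip_width: 0.0249
time: 18.58
ee_pos: [0.5098, -0.1441, 0.0615]
ee_rot: [-0.42, -1.994, 1.991]
contact_force: [-0.0, 4.7, 2.3]
grip_width: 0.0166
time: 19.0
ee_pos: [0.5097, -0.144, 0.0615]
ee_rot: [-0.42, -1.994, 1.991]
contact_force: [-0.2, 5.3, 3.0]
grip_width: 0.0165
t 19.0 pos [ 0.5097 -0.144   0.0615] toolx yaw 2.726 jaw(z) yaw -1.986 y axis [ 0.     0.001 -1.   ] w 16.5 F [-0.2  5.3  3. ] q [-0.42 -0.    1.97  0.    1.18  1.57]
tool-frame shift mm [-0.2  1.5  0.6]
```

View pics/s10.png

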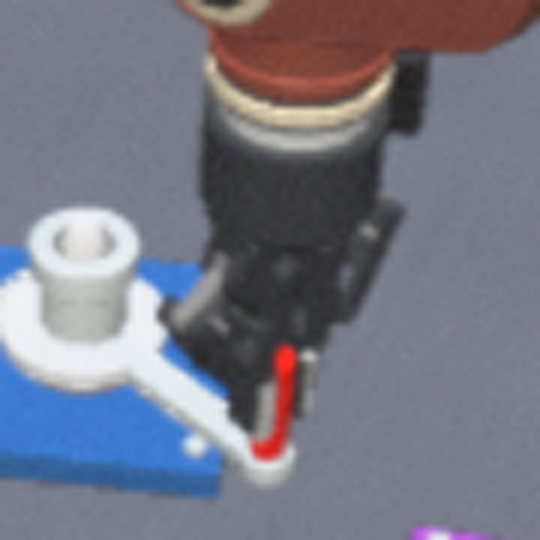

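The pin is gripped and the lever is still at rest. I'm swinging along the arc: 5 mm in tool z with −0.04 rad about tool y per row, so 0.2 rad per call.

```bash
cat >> h.py <<'E'
def ang():
    o=ctrl.get_obs();A=np.array([.624,-.195]);d=o['ee_pos'][:2]-A;a=np.arctan2(d[1],d[0])%(2*np.pi)-2.722
    M=R.from_rotvec(o['ee_rot']).as_matrix();F=o['contact_force'];t=np.array([-d[1],d[0]])/np.hypot(*d)
    print('t',round(o['time'],2),'lever est',round(a,3),'rad',round(np.hypot(*d),4),'toolturn',round((np.arctan2(M[1,2],M[0,2])+1.986),3),'z',round(o['ee_pos'][2],4),'Ftan',round(F[:2]@t,1),'Frad',round(F[:2]@d/np.hypot(*d),1),'Fz',round(F[2],1),'w',round(o['grip_width'],4))
E
python3 -m handwheel '[[-0.1,0,5,0,-0.04,0],[-0.1,0,5,0,-0.04,0],[-0.1,0,5,0,-0.04,0],[-0.1,0,5,0,-0.04,0],[-0.1,0,5,0,-0.04,0]]' >/dev/null; python3 -c "
from h import *
ang()"
```

```text
t 19.47 lever est 0.198 rad 0.125 toolturn 0.202 z 0.0615 Ftan -7.1 Frad -0.1 Fz 2.4 w 0.0168
```

```bash
python3 -m handwheel '[[-0.1,0,5,0,-0.04,0],[-0.1,0,5,0,-0.04,0],[-0.1,0,5,0,-0.04,0],[-0.1,0,5,0,-0.04,0],[-0.1,0,5,0,-0.04,0]]' >/dev/null; python3 -c "
from h import *
ang()";python3 -m handwheel '[[-0.1,0,5,0,-0.04,0],[-0.1,0,5,0,-0.04,0],[-0.1,0,5,0,-0.04,0],[-0.1,0,5,0,-0.04,0],[-0.1,0,5,0,-0.04,0]]' >/dev/null; python3 -c "
from h import *
ang()"
```

```text
t 19.88 lever est 0.398 rad 0.1248 toolturn 0.402 z 0.0614 Ftan -8.6 Frad -1.7 Fz 2.8 w 0.0167
t 20.3 lever est 0.597 rad 0.1247 toolturn 0.602 z 0.0614 Ftan -7.6 Frad -2.9 Fz 3.1 w 0.017
```

```bash
python3 -m handwheel '[[-0.1,0,4,0,-0.03,0],[-0.1,0,4,0,-0.03,0],[-0.1,0,4,0,-0.03,0],[0,0,3,0,-0.03,0],[0,0,0,0,0,0]]' >/dev/null; python3 -c "
from h import *
ang()"; python3 -m handwheel '[[-0.1,0,3,0,-0.03,0],[-0.1,0,3,0,-0.03,0],[-0.1,0,3,0,-0.02,0],[0,0,1,0,0,0],[0,0,0,0,0,0]]' >/dev/null
python3 - <<'E'
from fit import *
ang()
a=ctrl.camera('side');np.savez('side11.npz',**{k:np.array(v) for k,v in a.items()});I=a['image'][:,:,::-1]
S=6;u0,v0=235,130;J=cv2.resize(I[v0:v0+90,u0:u0+100],None,fx=S,fy=S,interpolation=cv2.INTER_CUBIC)
cv2.imwrite('pics/s11.png',J)
a=ctrl.camera('top');np.savez('top11.npz',**{k:np.array(v) for k,v in a.items()})
cv2.imwrite('pics/t11.png',a['image'][:,:,::-1])
E
```

```text
t 20.72 lever est 0.72 rad 0.1246 toolturn 0.721 z 0.0614 Ftan -6.2 Frad -2.9 Fz 3.2 w 0.0163
t 21.13 lever est 0.796 rad 0.1245 toolturn 0.8 z 0.0614 Ftan -8.5 Frad -2.0 Fz 5.2 w 0.0166
```

View pics/s11.png

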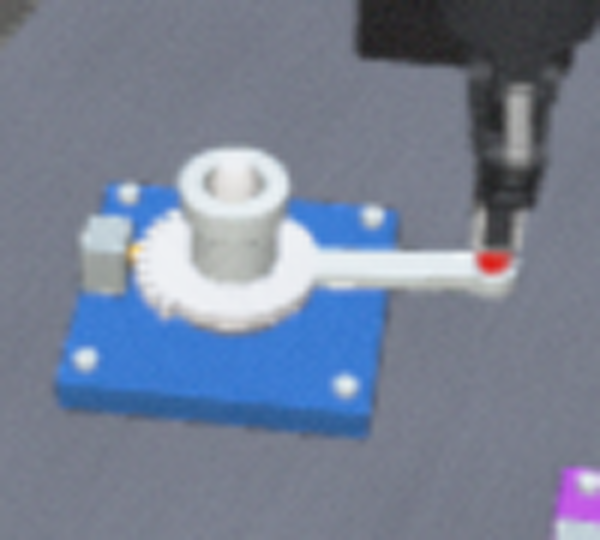

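View pics/t11.png

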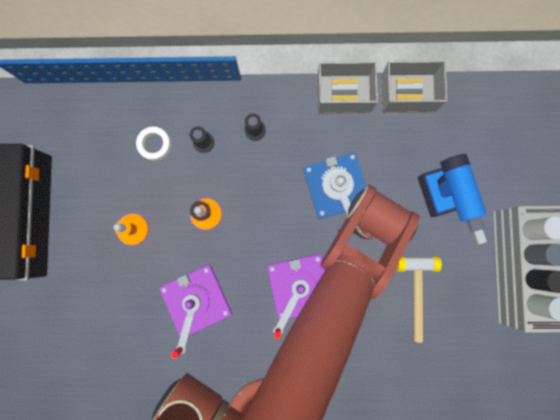

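The ring is still seated (crop (235,180)), the lever arm has swung to (492,270) with the fingers on the pin, and nothing else has moved. I check the lever angle from the image.

```bash
python3 - <<'E'
from fit import *
ang()
for f,ref in(('side.npz',0),('side11.npz',.8)):
    c=dict(np.load(f));P=cloud(c);I=c['image'].astype(int);Q=P.reshape(-1,3);d=Q[:,:2]-[.624,-.1945];r=np.hypot(*d.T);
    m=(np.abs(Q[:,2]-.038)<.006)&(r>.06)&(r<.118)&(I.min(2).ravel()>110)
    a=np.arctan2(d[m,1],d[m,0])%(2*np.pi); a=a[(a>2.3)&(a<4)];print(f,len(a),'arm angle-2.722:',round(np.median(a)-2.722,3))
E
python3 -m handwheel '[[0,0,0,0,0,0],[0,0,0,0,0,0],[0,0,0,0,0,0],[0,0,0,0,0,0],[0,0,0,0,0,0]]' >/dev/null; python3 -c "
from h import *
ang()"
```

```text
t 21.23 lever est 0.795 rad 0.1245 toolturn 0.8 z 0.0614 Ftan -7.1 Frad -2.4 Fz 4.8 w 0.0166
side.npz 108 arm angle-2.722: -0.051
side11.npz 114 arm angle-2.722: 0.726
t 21.65 lever est 0.795 rad 0.1245 toolturn 0.8 z 0.0614 Ftan -7.2 Frad -2.6 Fz 4.2 w 0.0167
```

```bash
python3 -c "
from workcell import ctrl
print(ctrl.sign_off(), ctrl.get_obs()['time'])"
```

```text
the job is handed in; nothing more can be done
the job is handed in; nothing more can be done
```

The steel ring is seated on the blue fixture's spindle and released. The lever is held at about 0.8 rad, the fourth notch, with the fingers still closed on the handle. I handed the job in at about 21.7 s of the 67 s allowed.

- **Ring:** It touched down at the height predicted for seated. After release, the depth reading put its top at 0.088 m, as expected for fully down, and the model overlay matched. It was still seated in the last side picture.
- **Lever:** The arm's position gave 0.795 rad, steady over the last second. The camera gave a swing of about 0.78 rad, slightly lower. Both lie between the tooth tops at 0.7 and 0.9. I did not pick out single clicks in the force readings, so the count rests on the angle.
- **Loads:** The highest force read at the wrist was about 12 N, while pressing the ring down. The grip opening read about 1.6 mm under the true size of both ring and pin, which looks like a constant offset.
- **Rest of the bench:** By eye, nothing else had moved in the last top picture.

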